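# Latch the sliding lid of an ingredient bin

### The arm

A 6-joint arm with a two-finger parallel gripper is mounted at the origin on the work surface. World frame = base frame: x ahead of the robot, y to its left, z up, the work surface at z = 0. Lengths are in mm, angles in rad, forces in N, time in s.
With the tool pointing down it reaches from about 275 to 750 mm from the base axis. Payload 10.2 kg.
Tool frame: the origin (TCP) lies between the finger pads; the fingertips stand 17 mm ahead of it and the grasp point (between the pads) lies 2 mm behind it; z points along the fingers, y is the line along which they close (so a half turn about z gives the same grasp; the last joint's range is limited). The gripper opens to 85 mm and grips with 20 to 120 N. Pads are 22 mm wide; open, the fingers measure 114 mm over their backs; the gripper's body (76 mm by 85 mm) begins 54 mm behind the grasp point. The pads swing forward as they close: fully open they stand 13 mm farther back than shut.
Start: joints at [-0.223, 0.313, 1.498, -0, 1.331, -0.223], TCP at [525.006, -0.013, 218.294] pointing down, gripper open.
Joint ranges: [-2.94, 2.94], [-0.97, 2.17], [0.19, 2.56], [-1.23, 4.37], [0.02, 3.11], [-2.88, 2.88]. Speed limits (rad/s): [2.39, 2.39, 3.01, 3.14, 3.14, 3.14].

### API

Orientations are given as a unit quaternion [w, x, y, z].
In Python, from rig import * gives the robot as it stands.
- The arm moves only by the tool step_arm, never from a script. Its argument "commands" is text: rows parted by semicolons, each of 7 numbers parted by spaces: the opening, from 0 (shut) to 1 (fully open), then the shift along the tool's x, y, z in cm, then the turn, a rotation vector about the tool's x, y, z in rad. In form: hand x y z rx ry rz; .... A call has 1 to 20 rows; each row is the pose to reach, as a shift and turn from the pose commanded when the call began, along the tool's axes at that moment; what a row does not reach only later rows make up. A row lasts 1/12 s, in which the tool goes at most 41.7 mm and 7.16 degrees, less where a joint would pass 70% of its speed; a pose out of reach is approached as far as the arm can. A call with a gripper value outside its range is refused whole. The fingers move at their own pace and stop on an object; "newtons" is the grip in N (left out, the last holds). Time passes only in rows, so rows that repeat a pose let the fingers close. It gives the time, the measured TCP pose, the force, the opening and the grip force at its end, in the units of the state.
- sense(): the state, without advancing time (a new reading comes with each control period).
- capture(name): name is "scene" or "side" or "wrist"; returns the picture (420x560x3 uint8, red, green, blue); there is no depth.
- camera_model(name): a dict with "mtx" (3x3 intrinsics, pixels), "eye" and "rotation" of the camera in the world. Camera axes: x right, y down, z forward; pixel columns grow to the right and rows downward; lengths in mm; the calibration is good to about 2 mm. A picture is of the moment at which its call begins: read the wrist's pose just before it. camera_model takes no time and is no camera call; for the wrist camera it gives the pose at the moment of the call.
- finish_job(): hands the job in; it is judged then, once.
Trained networks look in the newest picture that a camera, given by its name, has taken for a name from the list of things; names that differ only in an ending like _2 or _b are one class to them, and where a whole thing is asked for, a point or a joint stands for the part that bears it (a point fixed in the world has none). Each returns a list of dicts, best first, with "score" (0 to 1); they miss things now and then, are a little off and sometimes report something else, mostly with a low value. They report only what shows in the picture. A call takes as long as a camera call.
- search_frame(camera, label): "rect" ([centre column, centre row, width, height] in pixels, round what is visible of it).
- trace(camera, label): "mask" (420x560 bool, what is visible of it) and "rect" ([centre column, centre row, width, height] in pixels, round what is visible of it).
- spot_point(camera, label): "xy" ([column, row] in pixels: a listed point, or the origin of a listed thing).
The state is a dict: "time_s": time; "joints": joint angles; "dq": joint speeds; "tau": joint torques, N m; "eef_pos": TCP position; "ee_rot": TCP orientation; "force": force on the tool from outside, world axes, zero at the start; "wrist_torque": the same for the moment, N m; "grip_width": opening from 0.0 (shut) to 1.0 (fully open); "grip_force": force on a finger pad.
Only numpy, scipy, OpenCV 4.12 (cv2) and the standard library are available. Lean on these libraries where they do the work, as an engineer would, in place of code of your own. Each camera call takes 0.05 s, during which the arm holds its last target. There are 200 camera calls.

### The job

The sliding lid of the white ingredient bin stands a few millimetres off its seal. Hook the latch's wire loop over the keeper on the lid, tucked under the keeper's lip, then press the lever down past centre onto its rubber stop and bear down there with about 20 N for a second (under 14 N does not bed the seal, over 28 N bends the lever). Let go with the lid drawn home and the lever down, and leave the tins, carton and jar where they stand.

Things in the scene. Friction and masses are not known exactly. Their poses are not given: they have to be found in the camera images.
- hinge (a point): Middle of the lever's hinge pin, fixed on the bin: a fixed white box 200 (x) x 380 (y) x 100 mm high with a steel top. The pin lies 22 mm above that top, 20 mm to -y of the bin's middle. Axes (the bin's): x along the pin, z up, y from the latch to the keeper and lid. Lever, loop and keeper move in the plane x = 0.
- lever (a joint): Lever angle t, rad: 0 level, pointing to -y; 1.57 upright; at most 2.4. Stiff hinge (0.06 N m): stays where left. Hooked and tight it stands at 1.1 to 1.4; swinging it down then takes up to about 8 N near its end, till dead centre near 0.3. Its rubber stop is screwed to a height that differs each time and is not measured: the lever comes to rest on it at 0 to 0.18. Find it by feel.
- loop (a joint): Loop angle relative to the lever, rad: 0 when both lie flat. The loop's elevation above +y is this value minus the lever angle. Stiff pivot (0.035 N m): the loop stays where left, and rises with the lever turning down if nothing holds it, so it must be tucked under the lip first.
- bar (a point): Middle of the loop's crossbar, a 6 mm round steel bar along x, 85 mm from the loop's pivot on the lever; the bar joins two wire arms 41 mm apart that straddle the lever and keeper. The y axis points from the pivot out along the loop.
- grip (a point): Centre of the loop's grip, a dark barrel 20 mm long along x and 12 mm in diameter, on a stem 24 mm beyond the crossbar (109 mm from the loop's pivot). It can be pinched by its two flat ends from above; it turns in the grasp as it is moved.
- keeper (a point): Where the crossbar's centre sits when hooked, 22 mm above the lid's steel top; moves with the lid; bin's axes. The keeper is a dark upright post on the lid, 16 mm wide (x), 9 mm thick; its seating face looks to +y, 3.5 mm to -y of this point.
- lip (a point): Outer edge of the lip on the keeper's top, which reaches 5 mm to +y beyond the seating face, 8 to 16 mm above keeper (this point at half its thickness). The crossbar must pass over and beyond the lip (its centre at least 5 mm to +y of keeper), go down below the lip, and come back to -y against the face.
- pivot (a point): Middle of the loop's pivot on the lever, 16 mm from the hinge pin: at (y, z) = 16 mm x (-cos(t - 0.32), sin(t - 0.32)) from hinge, t being the lever angle.
- press (a point): Middle of the lever's pressing face, 65 mm from the hinge pin; z axis out of the face (up when flat, to +y when upright). The lever is a flat steel plate 26 mm wide (x) and 5 mm thick, its middle plane through the hinge pin, ending 80 mm from the pin; the stop is a black block under it, 58 mm from the pin.
- tin_a_mid (a point): Centre of a bystander tin, 100 mm diameter, 120 mm high, standing on the counter.
- tin_b_mid (a point): Centre of a bystander tin, 84 mm diameter, 90 mm high.
- carton_mid (a point): Centre of a bystander carton 70 x 110 x 150 mm high.
- flask_mid (a point): Centre of a bystander white jar, 72 mm diameter, 160 mm high.
- lid: The sliding lid, a steel plate 178 x 172 mm flush with the bin's top, carrying the keeper; slides along y. Origin: under the bin's middle when home. On its springy seal it rests about 7 mm to +y of home and takes about 45 N to draw home; it springs back if let go. Home: keeper is 69 mm to +y of hinge (76 mm at rest).

How it is judged (in metres and radians):
On the way, in this order (a step that is already met when the one before it is completed fails the run):
1. the loop's crossbar is behind the keeper and under its lip, with the lever still up (y of bar in the frame of keeper between -0.004 and 0.003 m and z of bar in the frame of keeper between -0.021 and 0.008 m and value of joint lever above 0.5 rad), for 0.2 s.
2. hooked and past centre, the lever is borne down on its stop with 14 N or more, for 0.4 s (y of bar in the frame of keeper between -0.004 and 0.003 m and z of bar in the frame of keeper between -0.021 and 0.008 m and value of joint lever below 0.21 rad and contact force between lever_c1 and the fingers above 14 N), for 0.4 s.
At the end, for the whole second after the job is handed in: The crossbar sits in the keeper under the lip (within -4 to +3 mm along y and from 21 mm below to 8 mm above the seat point), the lever is down past centre (under 0.21 rad) and still, and the lid is drawn within 3.5 mm of home (y of bar in the frame of keeper between -0.004 and 0.003 m and z of bar in the frame of keeper between -0.021 and 0.008 m and value of joint lever below 0.21 rad and y of keeper in the frame of hinge below 0.0725 m and velocity of joint lever between -0.05 and 0.05 rad/s); the robot touches nothing.
It fails at once if the robot loads the lever with more than 28 N (contact force between lever_c1 and the fingers above 28 N or contact force between lever_c1 and the arm above 28 N).
It fails at once if a bystander is moved more than 25 mm (distance of any of tin_a_mid, tin_b_mid, carton_mid, flask_mid from where it was at the start of the episode above 0.025 m).
It also fails if it takes over 58 s, if anything falls off the work surface, if the arm or the gripper's body presses on something with over 40 N, if the wrist force passes 120 N, or if a joint passes its speed limit or range.

## Working session

There is one attempt and no reset: what is moved stays moved. The work goes in short steps, Python scripts to look and compute and a tool call to move; the robot and the scene stay as the last step left them, time stands still between calls to the robot, and variables do not carry over. Pictures are saved under pics/ and viewed, at most 10 in all, crops included, and the job is handed in when it is done.

Besides the shell and the picture viewer there is one more tool, called after "Call:" as name(argument=value, ...) on one line, values as JSON. step_arm: Moves the arm, as the interface text tells. Its arguments: {"type":"object","properties":{"commands":{"type":"string"},"newtons":{"type":"number"}},"required":["commands"]}

```bash
ls; mkdir -p pics
cat > h.py <<'E'
from rig import *
import numpy as np, cv2
from scipy.spatial.transform import Rotation as R
def snap(n,f):
    im=capture(n); cv2.imwrite('pics/'+f,cv2.cvtColor(im,cv2.COLOR_RGB2BGR)); return im
E
python3 - <<'E'
from h import *
s=sense(); print({k:np.round(v,3) for k,v in s.items()})
ims=[snap(n,n+'0.png') for n in('scene','side','wrist')]
for n in('scene','side','wrist'):
    m=camera_model(n); print(n,np.round(m['mtx'],1).tolist(),np.round(m['eye'],1),np.round(m['rotation'],3).tolist())
    for l in ('hinge','bar','grip','keeper','lip','pivot','press'):
        r=spot_point(n,l); print(l,[(np.round(a['xy'],1).tolist(),round(a['score'],2)) for a in r[:2]])
cv2.imwrite('pics/a.png',cv2.cvtColor(cv2.resize(np.hstack(ims[:2]),(800,300)),cv2.COLOR_RGB2BGR))
print(sense()['time_s'])
E
```

```text
pics
{'time_s': np.float64(0.0), 'joints': array([-0.223,  0.313,  1.498,  0.   ,  1.331, -0.223]), 'dq': array([-0.   ,  0.001, -0.002,  0.002,  0.   , -0.   ]), 'tau': array([-1.0000e-03, -4.1226e+01, -2.5974e+01, -0.0000e+00,  4.0000e-03,
       -0.0000e+00]), 'eef_pos': array([5.24746e+02, 5.50000e-02, 2.17736e+02]), 'ee_rot': array([-0.001,  0.707,  0.707, -0.   ]), 'force': array([0.471, 0.245, 0.327]), 'wrist_torque': array([-0.022,  0.   , -0.017]), 'grip_force': np.float64(0.0), 'grip_width': np.float64(1.0)}
scene [[421.5, 0.0, 277.8], [0.0, 421.5, 212.5], [0.0, 0.0, 1.0]] [1035.9 -402.7 1077.2] [-0.258, 0.873, 0.398, -0.118]
hinge [([283.2, 215.2], 0.95)]
bar [([294.4, 184.8], 0.72), ([307.0, 193.8], 0.43)]
grip [([297.9, 182.8], 0.66)]
keeper [([308.8, 195.5], 0.75)]
lip [([308.8, 195.2], 0.88)]
pivot [([281.9, 206.9], 0.65), ([279.4, 200.3], 0.24)]
press [([280.1, 199.8], 0.79)]
side [[384.4, 0.0, 279.7], [0.0, 384.4, 215.6], [0.0, 0.0, 1.0]] [292.4 821.7 912. ] [0.06, -0.117, 0.91, -0.392]
hinge [([264.4, 214.8], 0.69)]
bar [([255.4, 193.1], 0.52)]
grip [([256.9, 189.6], 0.55)]
keeper []
lip [([256.1, 227.3], 0.92)]
pivot [([260.7, 205.8], 0.55)]
press [([264.8, 193.4], 0.56)]
wrist [[293.7, 0.0, 278.0], [0.0, 293.7, 210.1], [0.0, 0.0, 1.0]] [524.5  69.6 374.9] [0.138, 0.99, 0.0, -0.001]
hinge []
bar [([378.5, 181.2], 0.95)]
grip []
keeper [([336.8, 95.5], 0.65)]
lip [([342.6, 94.0], 0.91)]
pivot []
press [([359.0, 226.8], 0.56)]
1.2
```

```bash
cat >> h.py <<'E'
def ray(m,xy):
    d=np.linalg.inv(m['mtx'])@[xy[0],xy[1],1]; q=m['rotation']
    d=R.from_quat(np.roll(q,-1)).apply(d); return np.array(m['eye']),d/np.linalg.norm(d)
def tri(rs):
    A=sum(np.eye(3)-np.outer(d,d) for e,d in rs); b=sum((np.eye(3)-np.outer(d,d))@e for e,d in rs)
    p=np.linalg.solve(A,b); return p,[np.linalg.norm(np.cross(p-e,d)) for e,d in rs]
def proj(m,p):
    c=R.from_quat(np.roll(m['rotation'],-1)).inv().apply(np.array(p)-m['eye'])@np.array(m['mtx']).T
    return c[:2]/c[2]
E
python3 - <<'E'
from h import *
M={n:camera_model(n) for n in('scene','side','wrist')}
P={'hinge':dict(scene=(283.2,215.2),side=(264.4,214.8)),'grip':dict(scene=(297.9,182.8),side=(256.9,189.6)),
'bar':dict(scene=(294.4,184.8),side=(255.4,193.1),wrist=(378.5,181.2)),'lip':dict(scene=(308.8,195.2),side=(256.1,227.3),wrist=(342.6,94)),
'pivot':dict(scene=(281.9,206.9),side=(260.7,205.8)),'press':dict(scene=(280.1,199.8),side=(264.8,193.4),wrist=(359,226.8))}
for k,v in P.items():
    p,e=tri([ray(M[c],x) for c,x in v.items()]); print(k,p.round(1),np.round(e,1))
E
```

```text
hinge [576.3  11.4 109.9] [2.9 2.9]
grip [584.4  47.5 235.1] [6. 6.]
bar [581.5  44.1 222. ] [1.9 3.1 4.6]
lip [577.9  94.7 132.5] [9.7 6.6 3.8]
pivot [579.3  11.8 149.3] [3.7 3.7]
press [575.2   3.8 189.4] [1.  4.2 3.6]
```

View pics/a.png

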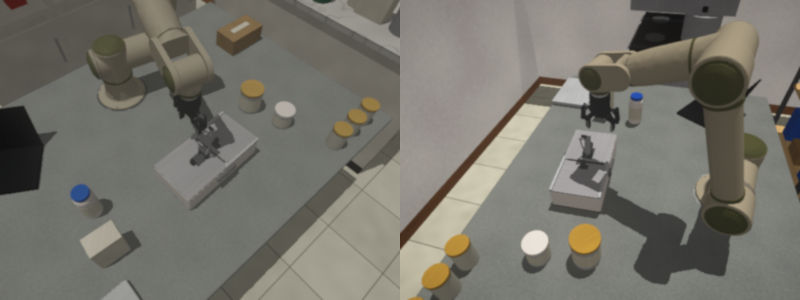

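View pics/wrist0.png

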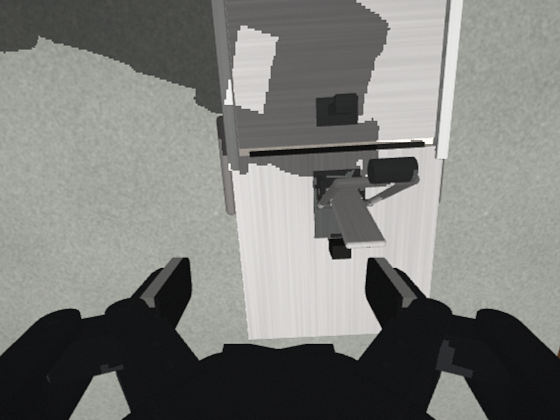

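Run:
```python
from h import *
m=camera_model('wrist')
def z(xy,h,m=m):
    e,d=ray(m,xy); return (e+d*(h-e[2])/d[2]).round(1)
for xy in [(248,338),(432,334),(240,152),(430,143),(232,228),(216,0),(460,0),(437,155)]: print(xy,z(xy,100))
print('stop',z((340,250),105),'keeper post base',z((337,122),100), 'lip',z((342.6,94),134),'plate',z((315,238),100),z((362,238),100))
r=trace('wrist','lever');
for a in r[:1]: print(a['score'],a['rect'])
for n in('scene','side'):
    mm=camera_model(n)
    print(n,[z(x,122,mm) for x in [dict(scene=(283.2,215.2),side=(264.4,214.8))[n]]], z(dict(scene=(308.8,195.2),side=(256.1,227.3))[n],134,mm))
im=[cv2.imread('pics/%s0.png'%n) for n in('scene','side')]
a=cv2.resize(im[0][140:280,210:350],None,fx=2.85,fy=2.85,interpolation=2); b=cv2.resize(im[1][160:300,190:330],None,fx=2.85,fy=2.85,interpolation=2)
cv2.imwrite('pics/c.png',np.hstack([a,b]))
```

```text
(248, 338) [ 490.9 -155.9  100. ]
(432, 334) [ 694.3 -150.5  100. ]
(240, 152) [489.2  47.3 100. ]
(430, 143) [663.   55.4 100. ]
(232, 228) [478.7 -26.8 100. ]
(216, 0) [474.  168.3 100. ]
(460, 0) [671.3 168.2 100. ]
(437, 155) [671.   44.6 100. ]
stop [585.8 -48.1 105. ] keeper post base [577.1  73.8 100. ] lip [573.7  93.8 134. ] plate [561.2 -37.3 100. ] [608.2 -37.3 100. ]
0.66 [368.0, 204.6, 100.4, 92.3]
scene [array([584.7,   7.4, 122. ])] [587.6  98.1 134. ]
side [array([569.7,  21.7, 122. ])] [573.5  89.9 134. ]
```

View pics/c.png

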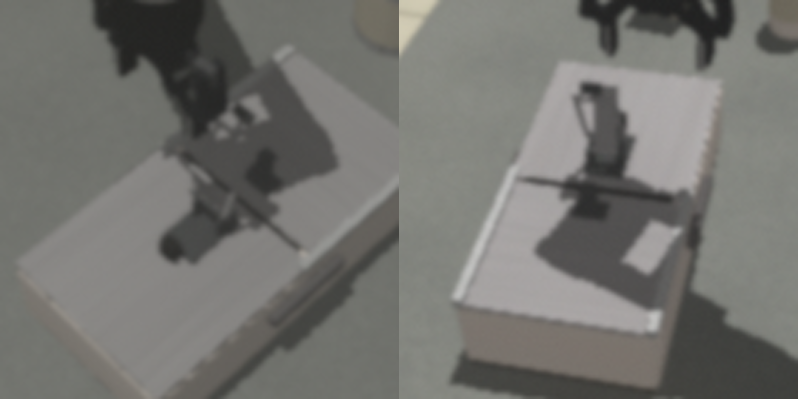

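Call:
step_arm(commands="1 0 0 -4 0 0 0; 1 0 2 -7 0 0 -0.04; 1 1 5.7 -8 0 0 -0.04; 1 1 5.7 -8 0 0 -0.04; 1 1 5.7 -8 0 0 -0.04")

```text
time_s: 1.67
eef_pos: [582.9, 10.2, 297.5]
ee_rot: [-0.0, 0.693, 0.721, -0.0]
force: [0.3, 0.6, -0.6]
grip_width: 1.003
grip_force: 0.0
```

```bash
cat > look.py <<'E'
from h import *
import sys
f=sys.argv[1]; s=sense(); m=camera_model('wrist'); snap('wrist',f)
print(s['eef_pos'].round(1),s['ee_rot'].round(3)); np.save(f+'.npy',[np.r_[m['eye'],m['rotation']]])
def z(xy,h):
    e,d=ray(m,xy); return (e+d*(h-e[2])/d[2]).round(1)
H=dict(hinge=122,bar=213,grip=235,keeper=122,lip=134,pivot=136,press=187)
for l in H:
    for a in spot_point('wrist',l)[:2]: print(l,np.round(a['xy'],1),round(a['score'],2),z(a['xy'],H[l]))
E
python3 look.py w1.png
```

```text
[582.9  10.2 297.5] [-0.     0.693  0.721 -0.   ]
hinge [276.7 183.8] 0.7 [580.2  16.9 122. ]
bar [277.  175.8] 0.82 [580.   40.9 213. ]
grip [270.3 170.6] 0.84 [574.9  48.1 235. ]
keeper [271.6 113.4] 0.86 [571.7  93.4 122. ]
lip [274.4 111.7] 0.67 [574.8  94.7 134. ]
```

View pics/w1.png

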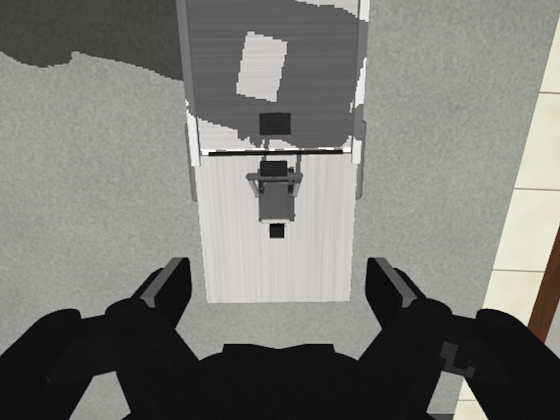

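Run:
```python
from h import *
m=camera_model('wrist')
def z(xy,h):
    e,d=ray(m,xy); return (e+d*(h-e[2])/d[2]).round(1)
for n,xy,h in [('fl',(207,302),100),('fr',(350,300),100),('gl',(203,154),100),('gr',(351,150),100),('keeper box',(275,124),130),('grip',(273.5,169),235),('levertip c',(276,221),202),('stop',(277.5,231),108),('lip',(275,113),138),('keeperfront',(275,135),138)]: print(n,z(xy,h))
for l in('lever','grip','keeper'):
    for a in trace('wrist',l)[:1]:
        ys,xs=np.where(a['mask']); print(l,a['score'],np.round(a['rect'],1),[ (r,xs[ys==r].mean().round(1),xs[ys==r].min(),xs[ys==r].max()) for r in sorted(set(ys))[::6]])
```

```text
fl [ 489.3 -156.7  100. ]
fr [ 686.1 -145.7  100. ]
gl [489.8  44.7 100. ]
gr [665.6  56.4 100. ]
keeper box [574.7  82.2 130. ]
grip [575.9  49.  235. ]
levertip c [579.5  -2.6 202. ]
stop [582.3 -46.1 108. ]
lip [574.4  93.  138. ]
keeperfront [575.2  71.1 138. ]
lever 0.71 [273.8 192.2  56.4  64.2] [(np.int64(161), np.float64(270.0), np.int64(262), np.int64(278)), (np.int64(167), np.float64(273.5), np.int64(260), np.int64(287)), (np.int64(173), np.float64(275.0), np.int64(249), np.int64(301)), (np.int64(179), np.float64(274.8), np.int64(247), np.int64(302)), (np.int64(185), np.float64(276.2), np.int64(250), np.int64(300)), (np.int64(191), np.float64(276.5), np.int64(253), np.int64(298)), (np.int64(197), np.float64(274.0), np.int64(258), np.int64(290)), (np.int64(203), np.float64(275.5), np.int64(263), np.int64(288)), (np.int64(209), np.float64(276.0), np.int64(263), np.int64(289)), (np.int64(215), np.float64(275.5), np.int64(262), np.int64(289)), (np.int64(221), np.float64(275.5), np.int64(262), np.int64(289))]
grip 0.92 [274.  179.2  59.   36.2] [(np.int64(160), np.float64(281.0), np.int64(276), np.int64(286)), (np.int64(166), np.float64(273.5), np.int64(260), np.int64(287)), (np.int64(172), np.float64(273.5), np.int64(259), np.int64(288)), (np.int64(178), np.float64(274.5), np.int64(247), np.int64(302)), (np.int64(184), np.float64(273.3), np.int64(249), np.int64(300)), (np.int64(190), np.float64(273.7), np.int64(252), np.int64(298)), (np.int64(196), np.float64(266.5), np.int64(256), np.int64(295))]
```

Call:
step_arm(commands="0.6 3.8 -0.55 0 0 0 -0.018; 0.6 3.8 -0.55 0 0 0 -0.018; 0.6 3.8 -0.55 3 0 0 -0.018; 0.6 3.8 -0.55 5.5 0 0 -0.018; 0.6 3.8 -0.55 5.5 0 0 -0.018; 0.6 3.8 -0.55 5.5 0 0 -0.018", newtons=30)

```text
time_s: 2.72
eef_pos: [574.7, 47.7, 243.2]
ee_rot: [-0.001, 0.686, 0.727, -0.001]
force: [-0.1, 0.4, 1.3]
grip_width: 0.602
grip_force: 0.0
```

Run:
```python
from h import *
ims=[snap(n,n+'2.png') for n in('scene','side','wrist')]
for n in('scene','side','wrist'):
    for a in spot_point(n,'grip')[:1]: print(n,a)
P=[]
s=sense()
mt=[camera_model(n) for n in('scene','side')]
for i,m in enumerate(mt):
    c=proj(m,s['eef_pos']).astype(int); im=ims[i][c[1]-50:c[1]+50,c[0]-65:c[0]+65]; P.append(cv2.resize(im,(390,300),interpolation=2))
w=cv2.resize(ims[2],(400,300))
cv2.imwrite('pics/d.png',cv2.cvtColor(np.vstack([np.hstack(P),cv2.resize(ims[2][100:340,150:410],(780,300))]),cv2.COLOR_RGB2BGR))
```

```text
scene {'xy': [296.5, 180.5], 'score': 0.63}
side {'xy': [257.8, 191.1], 'score': 0.42}
wrist {'xy': [281.0, 244.0], 'score': 0.94}
```

View pics/d.png

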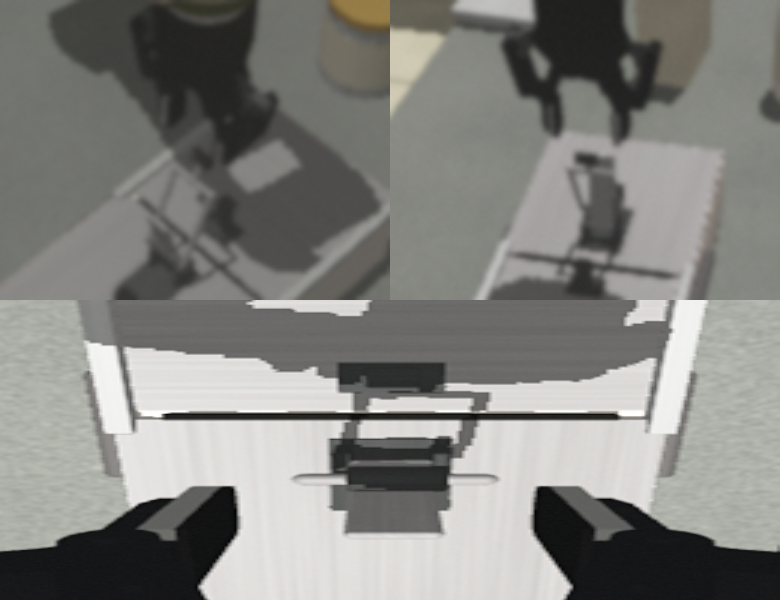

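Run:
```python
from h import *
s=sense(); m=camera_model('wrist'); p=s['eef_pos']; print(p, [proj(m,p+np.array(d)).round(1).tolist() for d in([0,0,0],[0,0,-9],[0,0,-17])])
for xy in((281,244),(282.5,242.5)):
  for h in(220,228,235,242):
    e,d=ray(m,xy); print(h,(e+d*(h-e[2])/d[2]).round(1))
print(tri([ray(camera_model('scene'),(296.5,180.5)),ray(camera_model('side'),(257.8,191.1)),ray(m,(281,244))]))
```

```text
[575.36445312  47.60604678 244.42275439] [[279.1, 252.2], [279.1, 246.1], [279.0, 241.2]]
220 [577.   42.7 220. ]
228 [576.7  46.  228. ]
235 [576.5  48.9 235. ]
242 [576.2  51.8 242. ]
220 [577.9  43.8 220. ]
228 [577.6  47.1 228. ]
235 [577.3  49.9 235. ]
242 [577.   52.8 242. ]
(array([577.94065409,  50.17749702, 234.70768937]), [np.float64(4.822309143423869), np.float64(2.8863440855032207), np.float64(1.9728003463751673)])
```

Call:
step_arm(commands="0.6 0.2 0.2 -0.1 0 0 0; 0.3 0.2 0.2 -0.1 0 0 0; 0.15 0.2 0.2 -0.1 0 0 0; 0 0.2 0.2 -0.1 0 0 0; 0 0.2 0.2 -0.1 0 0 0; 0 0.2 0.2 -0.1 0 0 0; 0 0.2 0.2 -0.1 0 0 0", newtons=30)

```text
time_s: 3.6
eef_pos: [576.9, 49.8, 244.3]
ee_rot: [0.0, 0.686, 0.727, -0.0]
force: [0.5, 1.0, -0.1]
grip_width: -0.002
grip_force: 0.0
```

Run:
```python
from h import *
ims=[snap(n,n+'3.png') for n in('scene','side','wrist')]
s=sense()
for n in('scene','side','wrist'):
    print(n,[(a['xy'],a['score']) for a in spot_point(n,'grip')[:2]], proj(camera_model(n),s['eef_pos']+[0,0,-17]))
P=[]
for i,n in enumerate(('scene','side')):
    c=proj(camera_model(n),s['eef_pos']).astype(int); im=ims[i][c[1]-40:c[1]+60,c[0]-65:c[0]+65]; P.append(cv2.resize(im,(390,300),interpolation=2))
cv2.imwrite('pics/e.png',cv2.cvtColor(np.vstack([np.hstack(P),cv2.resize(ims[2][130:340,150:410],(780,300))]),cv2.COLOR_RGB2BGR))
```

```text
scene [([119.6, 278.7], 0.55), ([294.5, 180.5], 0.43)] [294.20820122 181.45078079]
side [([256.1, 191.3], 0.43), ([262.1, 204.6], 0.2)] [257.34099801 193.3900636 ]
wrist [([278.0, 247.0], 0.77)] [279.0689538  241.17270873]
```

View pics/e.png

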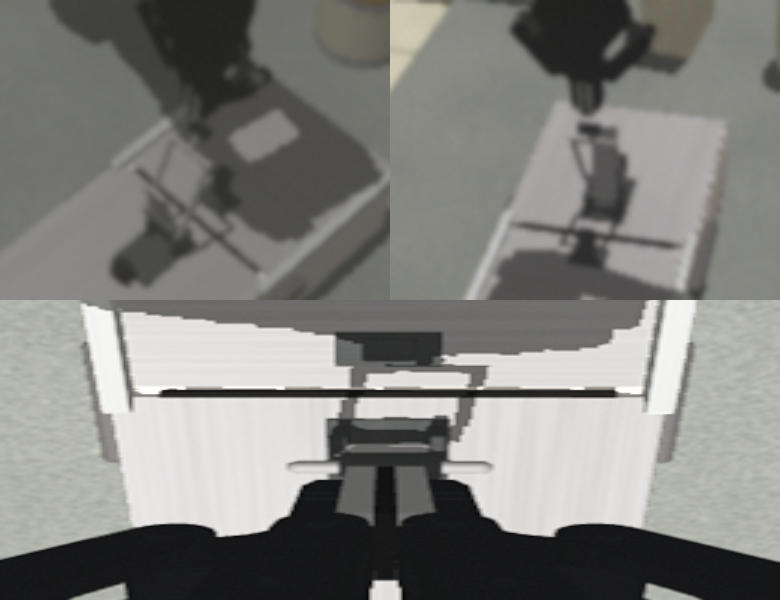

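Run:
```python
from h import *
w1=np.load('w1.png.npy')[0]; m=camera_model('wrist'); m1=dict(mtx=m['mtx'],eye=w1[:3],rotation=w1[3:])
md=dict(m); md['eye']=np.array(m['eye'])-[2,2,0]
print(m['eye'],w1[:3])
print('grip',tri([ray(m1,(273.5,167.5)),ray(md,(282,242.5))]))
print('bar',tri([ray(m1,(274.5,177)),ray(md,(281.5,243))]))
for d,n in((0,0),):
    c=proj(camera_model('side'),sense()['eef_pos']); print('side tcp',c,'tip seen',(c[0]-65+197/3,c[1]-40+113/3),'grip seen',(c[0]-65+205/3,c[1]-40+130/3))
    c=proj(camera_model('scene'),sense()['eef_pos']); print('scene tcp',c)
im=cv2.imread('pics/w1.png')[150:240,230:320]; im2=cv2.imread('pics/wrist2.png')[210:270,220:340]
cv2.imwrite('pics/f.png',np.hstack([cv2.resize(im,(400,400),interpolation=0),cv2.resize(im2,(400,400),interpolation=0)]))
```

```text
[572.34230139 119.37836768 400.90773593] [579.69671124  79.7691691  454.12759343]
grip (array([576.81838197,  50.55185269, 235.78618539]), [np.float64(0.35766120148705666), np.float64(0.35766120148688924)])
bar (array([577.57850585,  38.84160239, 207.84265405]), [np.float64(0.4108584691088741), np.float64(0.41085846910854984)])
side tcp [256.99733305 188.63567247] tip seen (np.float64(257.66399972149713), np.float64(186.30233913475473)) grip seen (np.float64(260.33066638816376), np.float64(191.96900580142142))
scene tcp [294.42038985 177.31713174]
```

View pics/f.png

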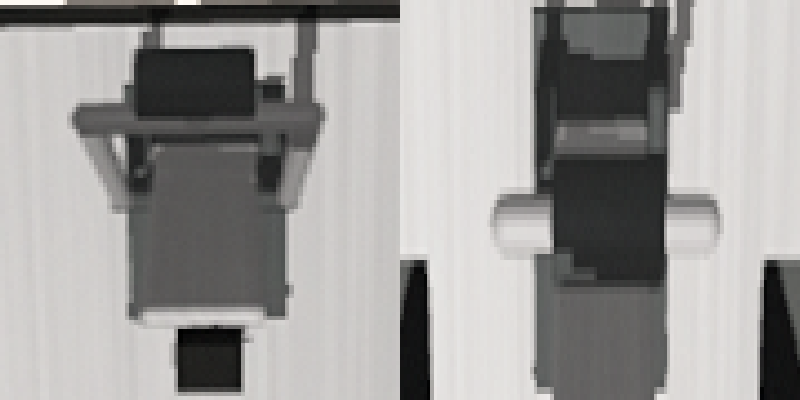

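Run:
```python
from h import *
s=sense(); p=s['eef_pos']; out=[]
for n in('scene','side'):
    m=camera_model(n); im=cv2.imread('pics/%s3.png'%n); g=proj(m,(577,50,238)).astype(int); o=g-[25,30]
    k=cv2.resize(im[o[1]:o[1]+75,o[0]:o[0]+50],(400,600),interpolation=0)
    for q,c in(((577,50.5,236),(0,0,255)),(p,(0,255,0)),(p-[0,0,17],(255,0,0)),((577.6,39,208),(0,255,255))):
        u=(proj(m,q)-o+.5)*8; cv2.circle(k,tuple(u.astype(int)),4,c,-1)
    out.append(k)
cv2.imwrite('pics/g.png',cv2.convertScaleAbs(np.hstack(out),alpha=1.5))
```

```text
(no output)
```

View pics/g.png

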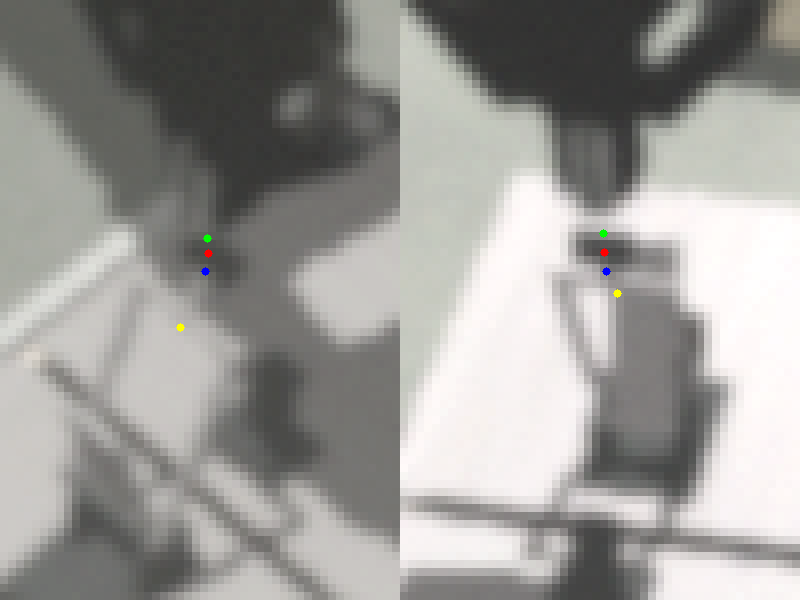

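Call:
step_arm(commands="0.8 0 0 0 0 0 0; 0.8 0 0 0 0 0 0; 0.8 0 0 0 0 0 0; 0.8 0 0 0 0 0 0; 0.8 0 0 1.2 0 0 0; 0.8 0 0 2.4 0 0 0; 0.8 0 0 2.4 0 0 0; 0 0 0 2.4 0 0 0; 0 0 0 2.4 0 0 0; 0 0 0 2.4 0 0 0; 0 0 0 2.4 0 0 0; 0 0 0 2.4 0 0 0; 0 0 0 2.4 0 0 0", newtons=30)

```text
time_s: 4.98
eef_pos: [577.4, 50.0, 221.0]
ee_rot: [0.001, 0.686, 0.727, 0.001]
force: [1.6, 0.8, 3.8]
grip_width: 0.216
grip_force: 29.6
```

Call:
step_arm(commands="0 0.85 0 0.35 0 0 0; 0 1.66 0 0.82 0 0 0; 0 2.4 0 1.35 0 0 0; 0 3.16 0 1.9 0 0 0; 0 3.16 0 1.9 0 0 0")

```text
time_s: 5.4
eef_pos: [574.8, 83.3, 200.0]
ee_rot: [-0.0, 0.686, 0.728, 0.0]
force: [5.9, -0.1, 2.5]
grip_width: 0.217
grip_force: 30.4
```

Call:
step_arm(commands="0 0.7 0 0.65 0 0 0; 0 1.3 0 1.32 0 0 0; 0 1.85 0 2.05 0 0 0; 0 2.35 0 2.84 0 0 0; 0 2.75 0 3.7 0 0 0; 0 3.13 0 4.52 0 0 0; 0 3.4 0 5.4 0 0 0; 0 3.62 0 6.3 0 0 0; 0 3.62 0 6.3 0 0 0")

```text
time_s: 6.15
eef_pos: [572.5, 118.7, 135.9]
ee_rot: [-0.001, 0.686, 0.728, -0.0]
force: [7.3, 3.0, 1.4]
grip_width: 0.217
grip_force: 32.7
```

Run:
```python
from h import *
for n in('scene','side'): snap(n,n+'4.png')
snap('wrist','w4.png'); s=sense(); print(s['eef_pos'],s['wrist_torque'])
M={n:camera_model(n) for n in('scene','side','wrist')}
for l in('grip','bar','keeper','lip','press','hinge'):
    r={n:spot_point(n,l)[:1] for n in M}; print(l,{n:(np.round(v[0]['xy'],1).tolist(),round(v[0]['score'],2)) for n,v in r.items() if v})
    rs=[ray(M[n],v[0]['xy']) for n,v in r.items() if v]
    if len(rs)>1: p,e=tri(rs); print('   ',p.round(1),np.round(e,1))
out=[]
for n in('scene','side'):
    o=proj(M[n],(577,60,150)).astype(int)-[35,45]; out.append(cv2.resize(cv2.imread('pics/%s4.png'%n)[o[1]:o[1]+90,o[0]:o[0]+70],(233,300),interpolation=2))
w=cv2.resize(cv2.imread('pics/w4.png')[80:320,170:430],(325,300))
cv2.imwrite('pics/g2.png',cv2.convertScaleAbs(np.hstack(out+[w]),alpha=1.6))
```

```text
[572.89154072 118.33484827 137.28125812] [ 0.3492327  -0.88687669  0.01323241]
grip {'scene': ([312.7, 186.4], 0.46), 'side': ([250.3, 225.6], 0.5), 'wrist': ([279.8, 273.6], 0.8)}
    [579.6 113.8 157.6] [4.4 3.8 6.4]
bar {'scene': ([304.5, 188.3], 0.55), 'side': ([255.8, 222.8], 0.57), 'wrist': ([281.4, 306.8], 0.87)}
    [573.7  93.5 155.1] [0.4 1.7 1.9]
keeper {'scene': ([304.4, 198.2], 0.7), 'side': ([254.3, 228.2], 0.81), 'wrist': ([281.3, 279.5], 0.67)}
    [579.2  88.9 122.5] [2.2 3.9 4.6]
lip {'scene': ([303.8, 193.8], 0.78), 'side': ([253.5, 223.2], 0.74), 'wrist': ([278.7, 286.0], 0.66)}
    [577.8  90.4 140.7] [2.7 7.1 7.9]
press {'scene': ([279.8, 200.6], 0.56), 'side': ([260.7, 192.9], 0.53)}
    [581.    1.8 190.5] [2.9 2.9]
hinge {'scene': ([284.8, 208.4], 0.55), 'side': ([261.5, 215.6], 0.84)}
    [574.4  26.  122.9] [3.1 3.1]
```

View pics/g2.png

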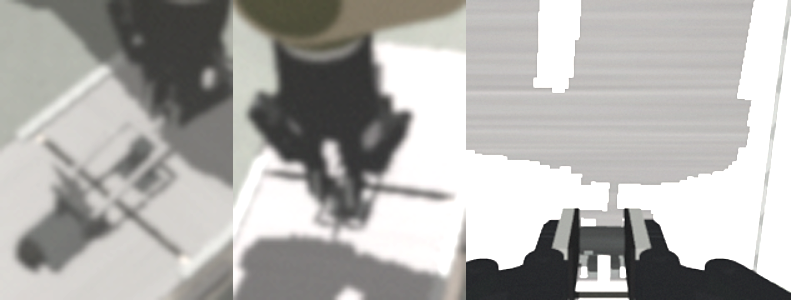

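Call:
step_arm(commands="0 0.3 0 0 0 0 0; 0 0.6 0 0 0 0 0; 0 0.9 0 0 0 0 0; 0 1.2 0 0 0 0 0; 0 1.2 0 0 0 0 0; 0 1.2 0 0 0 0 0")

```text
time_s: 7.7
eef_pos: [572.2, 128.9, 137.1]
ee_rot: [0.0, 0.686, 0.727, -0.001]
force: [5.1, -4.6, -0.7]
grip_width: 0.217
grip_force: 32.5
```

Run:
```python
from h import *
for n in('scene','side'): snap(n,n+'5.png')
s=sense(); print(s['eef_pos'])
M={n:camera_model(n) for n in('scene','side')}
for l in('grip','bar','keeper','lip','press','hinge'):
    r={n:spot_point(n,l)[:1] for n in M}; rs=[ray(M[n],v[0]['xy']) for n,v in r.items() if v]
    if len(rs)>1: p,e=tri(rs); print(l,p.round(1),np.round(e,1))
```

```text
[572.20982995 128.92298659 137.14624042]
grip [585.8 101.6 130.7] [1.7 1.7]
bar [574.9 104.7 153.5] [2. 2.]
keeper [575.7  96.7 115.2] [4.7 4.7]
lip [578.   94.8 141.9] [2.4 2.4]
hinge [580.2  11.7 120.8] [2.1 2.1]
```

Call:
step_arm(commands="0 0.03 0 0.6 0 0 0; 0 0.07 0 1.2 0 0 0; 0 0.1 0 1.8 0 0 0; 0 0.1 0 2.4 0 0 0; 0 0.1 0 2.4 0 0 0")

```text
time_s: 8.82
eef_pos: [571.9, 131.0, 112.2]
ee_rot: [-0.001, 0.686, 0.727, -0.0]
force: [6.1, 2.9, 1.3]
grip_width: 0.215
grip_force: 32.6
```

Call:
step_arm(commands="0 0 0 0.5 0 0 0; 0 -0.05 0 1.0 0 0 0; 0 -0.1 0 1.5 0 0 0; 0 -0.1 0 1.5 0 0 0")

```text
time_s: 9.15
eef_pos: [571.9, 129.7, 97.5]
ee_rot: [-0.0, 0.686, 0.727, -0.0]
force: [6.1, 2.0, 0.7]
grip_width: 0.22
grip_force: 32.2
```

Call:
step_arm(commands="0 -0.3 0 0 0 0 0; 0 -0.6 0 0 0 0 0; 0 -0.9 0 0 0 0 0; 0 -0.9 0 0 0 0 0")

```text
time_s: 9.48
eef_pos: [572.6, 121.6, 98.2]
ee_rot: [-0.001, 0.686, 0.727, 0.001]
force: [5.5, 5.2, -0.1]
grip_width: 0.218
grip_force: 32.1
```

Call:
step_arm(commands="0 -0.15 0 0 0 0 0; 0 -0.3 0 0 0 0 0; 0 -0.3 0 0 0 0 0")

```text
time_s: 9.73
eef_pos: [572.6, 120.3, 98.4]
ee_rot: [-0.002, 0.686, 0.727, 0.002]
force: [4.9, 13.5, 1.6]
grip_width: 0.219
grip_force: 32.3
```

Run:
```python
from h import *
for n in('scene','side'): snap(n,n+'6.png')
s=sense(); print(s['eef_pos'],s['force'])
M={n:camera_model(n) for n in('scene','side')}
for l in('grip','bar','keeper','lip','press','pivot'):
    r={n:spot_point(n,l)[:1] for n in M}; rs=[ray(M[n],v[0]['xy']) for n,v in r.items() if v]
    if len(rs)>1: p,e=tri(rs); print(l,p.round(1),np.round(e,1))
```

```text
[572.63250626 120.30683343  98.40900514] [ 6.4983476  13.71941685  1.66051999]
grip [584. 110. 122.] [5.6 5.6]
bar [585.6  99.7 130.3] [14.5 14.5]
keeper [573.6  91.5 130.8] [5.3 5.3]
lip [577.4  92.  136.4] [5.6 5.6]
press [580.9   2.1 194.2] [3.4 3.4]
pivot [592.8  -4.  172.2] [3.7 3.7]
```

Call:
step_arm(commands="0 0.4 0 0 0 0 0; 0 0.4 0 0.4 0 0 0; 0 0.38 0 0.7 0 0 0; 0 0.38 0 0.7 0 0 0")

```text
time_s: 10.77
eef_pos: [572.7, 121.1, 91.0]
ee_rot: [0.0, 0.686, 0.727, -0.0]
force: [6.3, -1.0, 0.3]
grip_width: 0.218
grip_force: 31.8
```

Call:
step_arm(commands="0 -0.2 0 0 0 0 0; 0 -0.4 0 0 0 0 0; 0 -0.4 0 0 0 0 0")

```text
time_s: 11.02
eef_pos: [572.7, 120.1, 91.3]
ee_rot: [-0.002, 0.686, 0.727, 0.002]
force: [6.9, 14.6, 0.2]
grip_width: 0.219
grip_force: 31.9
```

Call:
step_arm(commands="0 0.15 0 -0.4 0 0 0; 0 0.15 0 -0.8 0 0 0; 0 0.15 0 -1 0 0 0; 0 0.15 0 -1 0 0 0")

```text
time_s: 11.35
eef_pos: [572.6, 121.0, 101.3]
ee_rot: [-0.001, 0.686, 0.727, 0.001]
force: [5.1, 10.0, -0.4]
grip_width: 0.22
grip_force: 31.8
```

Call:
step_arm(commands="0 0 0 -0.25 0 0 0; 0 0 0 -0.5 0 0 0; 0 0 0 -0.5 0 0 0")

```text
time_s: 11.6
eef_pos: [572.5, 121.1, 106.1]
ee_rot: [-0.002, 0.686, 0.727, 0.001]
force: [5.7, 10.5, 0.4]
grip_width: 0.217
grip_force: 31.8
```

Call:
step_arm(commands="0 0 0 -0.25 0 0 0; 0 0 0 -0.5 0 0 0; 0 0 0 -0.5 0 0 0")

```text
time_s: 11.85
eef_pos: [572.2, 120.5, 108.9]
ee_rot: [-0.002, 0.686, 0.727, 0.0]
force: [12.1, 8.8, -16.4]
grip_width: 0.222
grip_force: 31.6
```

Call:
step_arm(commands="0 0 0 -0.25 0 0 0; 0 0 0 -0.5 0 0 0; 0 0 0 -0.5 0 0 0")

```text
time_s: 12.1
eef_pos: [570.6, 119.6, 111.4]
ee_rot: [-0.003, 0.686, 0.727, -0.002]
force: [11.8, 3.3, -28.2]
grip_width: 0.215
grip_force: 32.0
```

Call:
step_arm(commands="0 0 0 0.7 0 0 0; 0 -0.05 0 1.4 0 0 0; 0 -0.05 0 2.1 0 0 0; 0 -0.05 0 2.1 0 0 0; 0 -0.05 0 2.1 0 0 0; 0 -0.05 0 2.1 0 0 0; 0 -0.05 0 2.1 0 0 0")

```text
time_s: 12.68
eef_pos: [572.7, 119.0, 95.0]
ee_rot: [-0.0, 0.686, 0.727, 0.0]
force: [6.5, 3.4, -1.3]
grip_width: 0.212
grip_force: 35.2
```

Call:
step_arm(commands="0 -0.1 0 0 0 0 0; 0 -0.2 0 0 0 0 0; 0 -0.2 0 0 0 0 0; 0 -0.2 0 0 0 0 0; 0 -0.2 0 0 0 0 0")

```text
time_s: 13.1
eef_pos: [572.6, 118.6, 95.0]
ee_rot: [-0.001, 0.686, 0.727, 0.001]
force: [6.8, 11.1, -0.6]
grip_width: 0.218
grip_force: 35.4
```

Call:
step_arm(commands="0.3 0 0 0 0 0 0; 0.6 0 0 0 0 0 0; 0.6 0 0 0 0 0 0; 0.6 0 0 0 0 0 0; 0.6 0 0 -1 0 0 0; 0.6 0 0 -3 0 0 0; 0.6 0 0 -6 0 0 0; 0 0 -2.5 -6 0 0 0; 0 0 -5 -6 0 0 0; 0 0 -5 -6 0 0 0; 0 0 -5 -6 0 0 0; 0 0 -5 -6 0 0 0; 0 0 -5 -6 0 0 0")

```text
time_s: 14.18
eef_pos: [523.8, 113.3, 156.5]
ee_rot: [0.0, 0.686, 0.727, 0.0]
force: [-0.2, -0.2, -0.9]
grip_width: 0.002
grip_force: 0.0
```

Run:
```python
from h import *
ims={n:snap(n,n+'7.png') for n in('scene','side','wrist')}
M={n:camera_model(n) for n in ims}
for l in('grip','bar','keeper','lip','press','pivot'):
    r={n:spot_point(n,l)[:1] for n in M}; print(l,{n:(np.round(v[0]['xy'],1).tolist(),round(v[0]['score'],2)) for n,v in r.items() if v}); rs=[ray(M[n],v[0]['xy']) for n,v in r.items() if v]
    if len(rs)>1: p,e=tri(rs); print('  ',p.round(1),np.round(e,1))
out=[]
for n in('scene','side'):
    o=proj(M[n],(577,60,150)).astype(int)-[35,45]; out.append(cv2.resize(ims[n][o[1]:o[1]+90,o[0]:o[0]+70],(233,300),interpolation=2))
out.append(cv2.resize(ims['wrist'][120:360,200:460],(325,300),interpolation=2))
cv2.imwrite('pics/k.png',cv2.cvtColor(cv2.convertScaleAbs(np.hstack(out),alpha=1.3),cv2.COLOR_RGB2BGR))
```

```text
grip {'scene': ([312.8, 195.9], 0.67), 'side': ([254.2, 235.8], 0.46), 'wrist': ([347.5, 231.3], 0.61)}
   [578.  112.4 113.5] [9.3 6.6 5. ]
bar {'scene': ([305.6, 194.1], 0.57), 'side': ([255.8, 234.2], 0.5), 'wrist': ([348.0, 262.9], 0.7)}
   [572.7  98.6 121.1] [2.  4.6 5.6]
keeper {'scene': ([305.9, 196.3], 0.9), 'side': ([257.1, 230.7], 0.74), 'wrist': ([347.8, 263.3], 0.93)}
   [574.4  93.4 121.9] [5.4 4.3 1.2]
lip {'scene': ([308.0, 194.7], 0.83), 'side': ([256.5, 226.7], 0.68), 'wrist': ([350.2, 272.6], 0.84)}
   [576.5  93.  134.7] [9.6 5.8 4.1]
press {'scene': ([278.6, 199.9], 0.68), 'side': ([191.5, 346.8], 0.45), 'wrist': ([351.5, 270.1], 0.47)}
   [581.7 179.4  18.6] [140.2 241.7 128.9]
pivot {'scene': ([283.3, 209.3], 0.62), 'side': ([259.0, 207.3], 0.7)}
   [584.5  12.5 142.8] [4. 4.]
```

View pics/k.png

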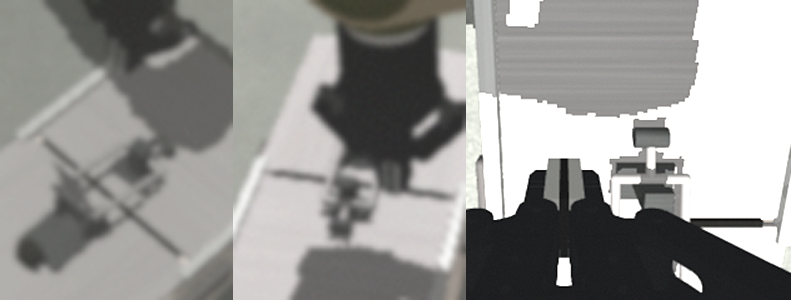

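Call:
step_arm(commands="0 0 0 2 0 0 0; 0 0 0 3.5 0 0 0; 0 0 0 4 0 0 0; 0 0 0 4 0 0 0")

```text
time_s: 15.57
eef_pos: [522.5, 113.4, 115.3]
ee_rot: [-0.001, 0.686, 0.727, -0.001]
force: [0.7, -0.8, 0.0]
grip_width: -0.001
grip_force: 0.0
```

Call:
step_arm(commands="0 0 0 0.5 0 0 0; 0 0 0 1 0 0 0; 0 0 0 1 0 0 0")

```text
time_s: 15.82
eef_pos: [522.9, 113.4, 105.9]
ee_rot: [-0.0, 0.686, 0.727, -0.0]
force: [0.0, 0.6, -0.4]
grip_width: -0.002
grip_force: 0.0
```

Call:
step_arm(commands="0 0 0 0.4 0 0 0; 0 0 0 0.8 0 0 0; 0 0 0 0.8 0 0 0")

```text
time_s: 16.07
eef_pos: [522.8, 113.4, 97.6]
ee_rot: [-0.0, 0.686, 0.727, -0.0]
force: [-0.1, 0.4, -0.6]
grip_width: -0.006
grip_force: 0.0
```

Call:
step_arm(commands="0 0 0 0.4 0 0 0; 0 0 0 0.7 0 0 0; 0 0 0 0.7 0 0 0")

```text
time_s: 16.32
eef_pos: [522.8, 113.4, 90.6]
ee_rot: [-0.0, 0.686, 0.727, -0.0]
force: [-0.4, 0.5, 0.2]
grip_width: -0.001
grip_force: 0.0
```

Call:
step_arm(commands="0 0 0 0.3 0 0 0; 0 0 0 0.6 0 0 0; 0 0 0 0.6 0 0 0")

```text
time_s: 16.57
eef_pos: [523.4, 113.5, 87.0]
ee_rot: [0.001, 0.686, 0.727, 0.0]
force: [-6.4, -0.1, 17.6]
grip_width: 0.001
grip_force: 8.6
```

Call:
step_arm(commands="0 0 0 -4 0 0 0; 0 0 0 -8 0 0 0; 0 0 0 -12 0 0 0; 0 0 0 -15 0 0 0; 0 -3 2.5 -15 0 0 0; 0 -6.6 5.1 -15 0 0 0; 0 -6.6 5.1 -15 0 0 0; 0 -6.6 5.1 -12 0 0 0; 0 -6.6 5.1 -8.5 0 0 0; 0 -6.6 5.1 -8.5 0 0 0; 0 -6.6 5.1 -8.5 0 0 0")

```text
time_s: 17.48
eef_pos: [577.3, 50.5, 169.7]
ee_rot: [-0.001, 0.686, 0.727, -0.001]
force: [0.5, -1.2, 1.0]
grip_width: -0.002
grip_force: 0.0
```

Call:
step_arm(commands="0 -1 0 0 0 0 0; 0 -2 0 0 0 0 0; 0 -2.3 0 0 0 0 0; 0 -2.6 0 0 0 0 0; 0 -2.6 0 0 0 0 0")

```text
time_s: 17.9
eef_pos: [579.6, 23.7, 171.0]
ee_rot: [0.001, 0.687, 0.727, 0.0]
force: [0.2, 1.0, -0.4]
grip_width: 0.001
grip_force: 0.0
```

Call:
step_arm(commands="0 -0.4 0 0 0 0 0; 0 -0.8 0 0 0 0 0; 0 -1.1 0 0.05 0 0 0; 0 -1.46 0 0.13 0 0 0; 0 -1.46 0 0.13 0 0 0")

```text
time_s: 18.32
eef_pos: [580.2, 9.7, 169.0]
ee_rot: [-0.0, 0.686, 0.727, 0.0]
force: [-0.9, 1.4, 0.8]
grip_width: 0.003
grip_force: 0.6
```

Call:
step_arm(commands="0 -0.4 0 0.17 0 0 0; 0 -0.8 0 0.35 0 0 0; 0 -1.13 0 0.52 0 0 0; 0 -1.13 0 0.52 0 0 0")

```text
time_s: 18.65
eef_pos: [581.0, -2.1, 163.8]
ee_rot: [0.0, 0.686, 0.727, -0.0]
force: [-0.0, 1.4, 1.5]
grip_width: 0.002
grip_force: 0.8
```

Call:
step_arm(commands="0 -0.35 0 0.24 0 0 0; 0 -0.7 0 0.48 0 0 0; 0 -1.0 0 0.73 0 0 0; 0 -1.0 0 0.73 0 0 0")

```text
time_s: 18.98
eef_pos: [581.6, -12.0, 156.3]
ee_rot: [0.0, 0.686, 0.727, -0.0]
force: [0.1, 0.6, 1.2]
grip_width: 0.001
grip_force: 0.7
```

Run:
```python
from h import *
s=sense(); print(s['eef_pos'],s['force'])
M={n:camera_model(n) for n in('scene','side','wrist')}
for n in M: snap(n,n+'8.png')
for l in('bar','keeper','grip','lip','press'):
    r={n:spot_point(n,l)[:1] for n in M}; rs=[ray(M[n],v[0]['xy']) for n,v in r.items() if v]
    print(l,[(n,np.round(v[0]['xy'],1),round(v[0]['score'],2)) for n,v in r.items() if v])
    if len(rs)>1: p,e=tri(rs); print('  ',p.round(1),np.round(e,1))
```

```text
[581.57227455 -12.02120382 156.29423467] [0.12122124 0.57408561 1.20953452]
bar [('scene', array([306.4, 199.9]), 0.44), ('side', array([254.9, 232.5]), 0.51), ('wrist', array([283.5,  78.8]), 0.64)]
   [580.5  90.2 110.8] [5.3 1.9 3.7]
keeper [('scene', array([303.1, 198. ]), 0.73), ('side', array([253.7, 231. ]), 0.71), ('wrist', array([275.7,  74.7]), 0.77)]
   [577.2  89.  117.6] [1.1 4.6 3.6]
grip [('scene', array([310.3, 197.5]), 0.48), ('side', array([252.6, 235. ]), 0.52), ('wrist', array([276.3,  39.9]), 0.58)]
   [579.6 106.9 113.8] [6.3 2.7 6.7]
lip [('side', array([255.4, 225.6]), 0.95), ('wrist', array([273.6,  68.6]), 0.83)]
   [574.2  88.1 139.1] [1.5 1.5]
press [('scene', array([271.1, 209.9]), 0.68), ('side', array([261.2, 189. ]), 0.75)]
   [586.4 -28.5 181.6] [5.9 5.9]
```

Call:
step_arm(commands="0 -0.3 0 0.28 0 0 0; 0 -0.6 0 0.6 0 0 0; 0 -0.84 0 0.91 0 0 0; 0 -0.84 0 0.91 0 0 0")

```text
time_s: 20.22
eef_pos: [581.9, -20.4, 146.9]
ee_rot: [0.0, 0.687, 0.727, -0.0]
force: [-0.2, 0.0, -0.3]
grip_width: 0.004
grip_force: 0.2
```

Run:
```python
from h import *
s=sense(); print(s['eef_pos'],s['force'])
M={n:camera_model(n) for n in('scene','side','wrist')}
for n in M: snap(n,n+'9.png')
for l in('bar','keeper','grip','lip','press','pivot','hinge'):
    r={n:spot_point(n,l)[:1] for n in M}; rs=[ray(M[n],v[0]['xy']) for n,v in r.items() if v]
    print(l,[(n,np.round(v[0]['xy'],1).tolist(),round(v[0]['score'],2)) for n,v in r.items() if v])
    if len(rs)>1: p,e=tri(rs); print('  ',p.round(1),np.round(e,1))
# predicted lever tip for various t
u=np.array([-.058,.998,0]); H=np.array([578.5,19,122.])
for n in M:
    r=trace(n,'lever')[:1]
    if r: print(n,'lever rect',np.round(r[0]['rect'],1),round(r[0]['score'],2))
    print([ (t,proj(M[n],H+80*(-np.cos(t)*u+np.sin(t)*np.array([0,0,1]))).round(1).tolist()) for t in(.4,.6,.8,1.0,1.2)])
```

```text
[581.91860085 -20.39926352 146.90555432] [-0.17968694  0.03398392 -0.28801924]
bar [('scene', [305.7, 195.0], 0.66), ('side', [263.1, 214.5], 0.66)]
   [575.8  71.5 159.4] [19. 19.]
keeper [('side', [255.1, 228.3], 0.87), ('wrist', [276.7, 55.9], 0.92)]
   [576.1  86.8 126.4] [1.8 1.8]
grip [('scene', [311.0, 197.7], 0.7), ('side', [253.6, 235.5], 0.69), ('wrist', [278.9, 19.2], 0.63)]
   [579.5 107.5 112.1] [7.6 3.9 5.2]
lip [('scene', [305.8, 194.3], 0.84), ('side', [254.3, 225.1], 0.9), ('wrist', [274.2, 48.0], 0.91)]
   [578.1  89.  139.1] [4.8 1.4 5.3]
press [('scene', [271.0, 213.1], 0.8), ('side', [264.8, 191.9], 0.52)]
   [581.4 -31.  166.9] [0.9 0.9]
pivot [('scene', [283.8, 211.4], 0.53), ('side', [266.1, 207.3], 0.73)]
   [575.7   7.7 135.4] [7.8 7.8]
hinge [('scene', [283.0, 209.1], 0.62), ('side', [261.2, 213.0], 0.6), ('wrist', [279.5, 179.4], 0.58)]
   [577.6  18.8 127.8] [5.1 3.4 2.3]
scene lever rect [289.1 205.4  46.3  28.2] 0.65
[(0.4, [264.8, 221.5]), (0.6, [266.8, 216.8]), (0.8, [269.7, 211.9]), (1.0, [273.2, 206.8]), (1.2, [277.2, 202.0])]
side lever rect [259.9 218.3  21.1  42.6] 0.49
[(0.4, [267.0, 190.5]), (0.6, [266.3, 188.5]), (0.8, [265.3, 187.5]), (1.0, [264.2, 187.5]), (1.2, [263.0, 188.6])]
wrist lever rect [277.6 131.2  78.5 254.8] 0.84
[(0.4, [277.2, 310.0]), (0.6, [277.1, 313.3]), (0.8, [277.0, 310.4]), (1.0, [276.8, 299.3]), (1.2, [276.7, 278.5])]
```

Call:
step_arm(commands="0 -0.25 0 0.35 0 0 0; 0 -0.45 0 0.7 0 0 0; 0 -0.63 0 1.07 0 0 0; 0 -0.63 0 1.07 0 0 0")

```text
time_s: 21.9
eef_pos: [582.1, -26.5, 135.8]
ee_rot: [-0.0, 0.687, 0.727, -0.0]
force: [-0.7, 0.2, 0.2]
grip_width: -0.003
grip_force: 0.0
```

```bash
cat > st.py <<'E'
from h import *
s=sense(); print(s['eef_pos'].round(1),s['force'].round(1),s['time_s'])
M={n:camera_model(n) for n in('scene','side','wrist')}
for n in M: capture(n)
for l in('press','keeper','grip','lip'):
    r={n:spot_point(n,l)[:1] for n in M}; rs=[ray(M[n],v[0]['xy']) for n,v in r.items() if v]
    print(l,[(n,np.round(v[0]['xy'],1).tolist(),round(v[0]['score'],2)) for n,v in r.items() if v])
    if len(rs)>1: p,e=tri(rs); print('  ',p.round(1),np.round(e,1))
u=np.array([-.058,.998,0]); H=np.array([578.5,19,122.])
for n in('scene','side'): print(n,[ (t,proj(M[n],H+(-65*np.cos(t)+2.5*np.sin(t))*u+(65*np.sin(t)+2.5*np.cos(t))*np.array([0,0,1])).round(1).tolist()) for t in(.1,.4,.6,.8,1.0,1.2)])
E
python3 st.py
```

```text
[582.1 -26.5 135.8] [-0.7  0.2  0.2] 21.9
press [('scene', [149.8, 342.5], 0.3), ('side', [254.8, 225.0], 0.54)]
   [ 624.1 -371.1 -208.5] [137.8 137.8]
keeper [('scene', [305.4, 197.1], 0.97), ('side', [254.5, 227.4], 0.76), ('wrist', [275.2, 38.5], 0.6)]
   [578.8  87.4 128. ] [5.1 1.5 5.5]
grip [('scene', [310.0, 196.3], 0.51), ('side', [253.6, 236.3], 0.58)]
   [579.5 108.2 112.4] [3. 3.]
lip [('scene', [304.8, 194.4], 0.82), ('side', [330.9, 150.6], 0.67), ('wrist', [276.8, 27.7], 0.87)]
   [537.9   9.3 307.7] [113.3 154.3  49.2]
scene [(0.1, [267.6, 223.8]), (0.4, [269.0, 218.8]), (0.6, [270.8, 215.0]), (0.8, [273.2, 211.0]), (1.0, [276.1, 207.0]), (1.2, [279.4, 203.1])]
side [(0.1, [266.6, 197.8]), (0.4, [266.0, 194.3]), (0.6, [265.3, 192.9]), (0.8, [264.5, 192.3]), (1.0, [263.6, 192.5]), (1.2, [262.6, 193.6])]
```

Call:
step_arm(commands="0 -0.15 0 0.4 0 0 0; 0 -0.3 0 0.8 0 0 0; 0 -0.42 0 1.16 0 0 0; 0 -0.42 0 1.16 0 0 0")

```text
time_s: 22.98
eef_pos: [582.0, -30.3, 123.9]
ee_rot: [-0.001, 0.686, 0.727, -0.0]
force: [-0.2, 0.8, -1.0]
grip_width: 0.007
grip_force: 0.0
```

Call:
step_arm(commands="0 0 0 0.2 0 0 0; 0 0 0 0.4 0 0 0; 0 0 0 0.4 0 0 0")

```text
time_s: 23.23
eef_pos: [582.3, -30.1, 120.6]
ee_rot: [-0.0, 0.686, 0.727, -0.0]
force: [-0.9, 0.0, -0.0]
grip_width: 0.001
grip_force: 0.0
```

Call:
step_arm(commands="0 0 0 0.15 0 0 0; 0 0 0 0.3 0 0 0; 0 0 0 0.3 0 0 0")

```text
time_s: 23.48
eef_pos: [582.4, -30.1, 117.8]
ee_rot: [-0.0, 0.686, 0.727, -0.0]
force: [-0.4, 0.5, -0.2]
grip_width: 0.0
grip_force: 0.0
```

Call:
step_arm(commands="0 0 0 0.1 0 0 0; 0 0 0 0.2 0 0 0; 0 0 0 0.2 0 0 0")

```text
time_s: 23.73
eef_pos: [582.6, -30.2, 116.1]
ee_rot: [0.0, 0.686, 0.727, 0.0]
force: [1.1, 0.1, 0.7]
grip_width: 0.003
grip_force: 0.0
```

Call:
step_arm(commands="0 0 0 0.1 0 0 0; 0 0 0 0.2 0 0 0; 0 0 0 0.2 0 0 0")

```text
time_s: 23.98
eef_pos: [582.8, -30.2, 115.6]
ee_rot: [0.001, 0.686, 0.727, 0.0]
force: [-3.8, 0.1, 11.3]
grip_width: 0.0
grip_force: 5.4
```

Call:
step_arm(commands="0 0 0 0.05 0 0 0; 0 0 0 0.1 0 0 0; 0 0 0 0.1 0 0 0; 0 0 0 0.1 0 0 0")

```text
time_s: 24.32
eef_pos: [582.8, -30.2, 115.4]
ee_rot: [0.001, 0.686, 0.727, 0.0]
force: [-5.9, 1.4, 17.0]
grip_width: -0.005
grip_force: 8.7
```

Magnitude about 18 N; a touch more, then hold over a second.

Call:
step_arm(commands="0 0 0 0.03 0 0 0; 0 0 0 0.03 0 0 0; 0 0 0 0.03 0 0 0; 0 0 0 0.03 0 0 0; 0 0 0 0.03 0 0 0; 0 0 0 0.03 0 0 0; 0 0 0 0.03 0 0 0; 0 0 0 0.03 0 0 0; 0 0 0 0.03 0 0 0; 0 0 0 0.03 0 0 0; 0 0 0 0.03 0 0 0; 0 0 0 0.03 0 0 0; 0 0 0 0.03 0 0 0; 0 0 0 0.03 0 0 0")

```text
time_s: 25.48
eef_pos: [582.9, -30.2, 115.4]
ee_rot: [0.001, 0.686, 0.727, 0.0]
force: [-7.7, 1.8, 19.3]
grip_width: -0.004
grip_force: 9.6
```

```bash
python3 st.py
```

```text
[582.9 -30.2 115.4] [-7.7  1.8 19.3] 25.4833
press [('scene', [266.3, 222.3], 0.73), ('side', [265.5, 199.1], 0.79)]
   [580.6 -42.6 130.3] [4.7 4.7]
keeper [('scene', [305.3, 197.6], 0.68), ('side', [254.7, 228.4], 0.62), ('wrist', [278.1, 15.0], 0.56)]
   [579.   88.  124.6] [4.2 1.2 3.9]
grip [('scene', [313.9, 196.4], 0.64), ('side', [256.4, 236.5], 0.44)]
   [578.7 112.5 112.6] [11.9 11.9]
lip [('scene', [306.7, 193.6], 0.82), ('side', [259.2, 225.4], 0.9)]
   [573.2  91.  138.8] [9.6 9.6]
scene [(0.1, [267.6, 223.8]), (0.4, [269.0, 218.8]), (0.6, [270.8, 215.0]), (0.8, [273.2, 211.0]), (1.0, [276.1, 207.0]), (1.2, [279.4, 203.1])]
side [(0.1, [266.6, 197.8]), (0.4, [266.0, 194.3]), (0.6, [265.3, 192.9]), (0.8, [264.5, 192.3]), (1.0, [263.6, 192.5]), (1.2, [262.6, 193.6])]
```

Call:
step_arm(commands="0 0 0 -0.5 0 0 0; 0 0 0 -2 0 0 0; 0 0 0 -5 0 0 0; 0 0 0 -9 0 0 0; 0 0 0 -13 0 0 0; 0 2 0 -16.5 0 0 0; 0 4 0 -18.4 0 0 0; 0 4 0 -18.4 0 0 0; 0 4 0 -18.4 0 0 0")

```text
time_s: 26.98
eef_pos: [580.3, 10.3, 297.3]
ee_rot: [0.001, 0.686, 0.728, 0.0]
force: [0.5, -0.3, -1.4]
grip_width: 0.005
grip_force: 0.0
```

```bash
python3 st.py
python3 - <<'E'
from h import *
m=camera_model('wrist'); im=capture('wrist')
def z(m,xy,h):
    e,d=ray(m,xy); return (e+d*(h-e[2])/d[2]).round(1)
w1=np.load('w1.png.npy')[0]; m1=dict(mtx=m['mtx'],eye=w1[:3],rotation=w1[3:])
old=cv2.cvtColor(cv2.imread('pics/w1.png'),cv2.COLOR_BGR2RGB)
# grey profile along the bin axis at x offset +65 mm and +-25, on z=100 : gap/lid edge
u=np.array([-.058,.998,0]); v=np.array([.998,.058,0]); H=np.array([578.5,19,100.])
for nm,i,mm in(('old',old,m1),('new',im,m)):
    g=cv2.cvtColor(i,cv2.COLOR_RGB2GRAY)
    for off in(-60,60):
        ys=np.arange(10,50,1.); px=np.array([proj(mm,H+y*u+off*v) for y in ys],np.float32)
        print(nm,off,cv2.remap(g,px[None,:,0].copy(),px[None,:,1].copy(),1)[0].tolist())
for l in('keeper','lip','grip','bar','press','hinge'):
    for a in spot_point('wrist',l)[:1]: print(l,np.round(a['xy'],1),round(a['score'],2),z(m,a['xy'],dict(keeper=122,lip=134,grip=114,bar=120,press=128,hinge=122)[l]))
E
```

```text
[580.3  10.3 297.3] [ 0.5 -0.3 -1.4] 26.9833
press [('scene', [265.1, 225.4], 0.8), ('side', [264.9, 195.4], 0.7), ('wrist', [279.3, 240.4], 0.72)]
   [585.7 -51.  133.7] [4.2 3.8 3.4]
keeper [('scene', [305.4, 196.7], 0.63), ('side', [259.1, 243.5], 0.66), ('wrist', [280.4, 119.6], 0.62)]
   [569.  100.2  88.7] [10.2  9.  15. ]
grip [('scene', [310.2, 197.2], 0.41), ('side', [253.4, 235.3], 0.52), ('wrist', [276.5, 100.6], 0.91)]
   [578.2 106.8 112.9] [6.5 2.7 5.9]
lip [('scene', [304.2, 193.5], 0.73), ('side', [255.8, 230.5], 0.71), ('wrist', [275.4, 120.1], 0.59)]
   [572.9  91.9 126.8] [3.8 2.9 5.5]
scene [(0.1, [267.6, 223.8]), (0.4, [269.0, 218.8]), (0.6, [270.8, 215.0]), (0.8, [273.2, 211.0]), (1.0, [276.1, 207.0]), (1.2, [279.4, 203.1])]
side [(0.1, [266.6, 197.8]), (0.4, [266.0, 194.3]), (0.6, [265.3, 192.9]), (0.8, [264.5, 192.3]), (1.0, [263.6, 192.5]), (1.2, [262.6, 193.6])]
old -60 [207, 206, 206, 207, 207, 206, 206, 206, 206, 206, 206, 207, 206, 206, 207, 207, 208, 213, 177, 106, 50, 29, 30, 20, 104, 136, 179, 213, 217, 208, 205, 206, 207, 208, 209, 209, 207, 203, 204,
[... 169 characters left out ...]
 95, 97, 96, 93, 95, 96, 96]
new -60 [221, 221, 221, 222, 222, 222, 222, 222, 222, 222, 222, 222, 222, 222, 222, 222, 223, 225, 208, 136, 61, 35, 95, 204, 228, 224, 223, 222, 222, 223, 224, 222, 218, 219, 219, 220, 222, 224, 225, 222]
new 60 [214, 214, 213, 213, 214, 214, 215, 214, 214, 214, 215, 214, 215, 215, 215, 215, 216, 221, 178, 101, 48, 40, 96, 197, 226, 168, 114, 101, 104, 105, 105, 105, 105, 105, 105, 105, 104, 105, 106, 107]
keeper [275.  119.1] 0.88 [571.6  87.1 122. ]
lip [275.5 114.1] 0.8 [572.   91.8 134. ]
grip [278.   99.5] 0.61 [573.7 107.7 114. ]
bar [278.8 117.2] 0.74 [575.6  89.3 120. ]
press [278.3 237. ] 0.56 [583.  -45.8 128. ]
hinge [280.6 184.5] 0.7 [582.  16. 122.]
```

Run:
```python
from h import *
m=camera_model('wrist'); new=capture('wrist')
w1=np.load('w1.png.npy')[0]; m1=dict(mtx=m['mtx'],eye=w1[:3],rotation=w1[3:])
old=cv2.cvtColor(cv2.imread('pics/w1.png'),cv2.COLOR_BGR2RGB)
u=np.array([-.058,.998,0]); v=np.array([.998,.058,0]); H=np.array([578.5,19,100.])
def patch(i,mm,y0,y1,x0,x1,h=0):
    g=cv2.cvtColor(i,cv2.COLOR_RGB2GRAY).astype(np.float32)
    ys=np.arange(y0,y1,.5); xs=np.arange(x0,x1,.5)
    P=H+[0,0,h]+ys[:,None,None]*u+xs[None,:,None]*v
    c=R.from_quat(np.roll(mm['rotation'],-1)).inv().apply((P-mm['eye']).reshape(-1,3))@np.array(mm['mtx']).T
    px=(c[:,:2]/c[:,2:]).reshape(len(ys),len(xs),2).astype(np.float32)
    return cv2.remap(g,px[...,0],px[...,1],1)
def match(y0,y1,x0,x1,h=0):
    t=patch(old,m1,y0,y1,x0,x1,h); s=patch(new,m,y0-14,y1+14,x0-6,x1+6,h)
    r=cv2.matchTemplate(s,t,cv2.TM_CCOEFF_NORMED); k=np.unravel_index(r.argmax(),r.shape); return 'dy %.1f dx %.1f'%(k[0]/2-14,k[1]/2-6),r.max().round(2)
for a in [(-150,-90,-110,-60),(-150,-90,60,110),(-75,-45,-20,20),(22,44,-90,-30),(22,44,30,90),(60,100,-20,20,30),(62,92,-12,12,38),(90,160,-80,-60)]: print(a,match(*a))
for nm,i,mm in(('old',old,m1),('new',new,m)): print(nm,patch(i,mm,50,110,-1,1,38)[::2].mean(1).astype(int).tolist())
```

```text
(-150, -90, -110, -60) ('dy 7.0 dx 0.0', np.float32(0.99))
(-150, -90, 60, 110) ('dy 6.0 dx 0.0', np.float32(0.98))
(-75, -45, -20, 20) ('dy -4.0 dx 6.0', np.float32(0.07))
(22, 44, -90, -30) ('dy -1.0 dx 0.5', np.float32(0.88))
(22, 44, 30, 90) ('dy -1.0 dx -0.5', np.float32(0.83))
(60, 100, -20, 20, 30) ('dy 0.5 dx -6.0', np.float32(0.71))
(62, 92, -12, 12, 38) ('dy -12.5 dx -2.5', np.float32(0.71))
(90, 160, -80, -60) ('dy -5.0 dx -4.0', np.float32(0.91))
old [91, 95, 91, 72, 48, 39, 40, 40, 40, 41, 41, 39, 39, 39, 39, 39, 40, 41, 42, 41, 41, 42, 42, 41, 38, 68, 94, 98, 96, 97, 97, 97, 94, 92, 91, 92, 176, 201, 200, 202, 202, 202, 201, 200, 197, 195, 195, 195, 195, 197, 198, 199, 198, 199, 199, 199, 199, 199, 198, 195]
new [44, 45, 45, 44, 44, 46, 43, 44, 45, 44, 43, 44, 45, 46, 46, 46, 46, 45, 45, 43, 70, 95, 101, 101, 101, 100, 100, 101, 101, 101, 100, 100, 101, 102, 87, 50, 37, 39, 40, 43, 54, 60, 55, 51, 43, 88, 116, 198, 218, 216, 215, 215, 215, 213, 211, 208, 211, 214, 212, 212]
```

```bash
python3 -c "
from rig import *
print(sense()['force'],finish_job())"
```

```text
the job is handed in; nothing more can be done
[-0.29865901  0.28368628  0.4236644 ] None
```

I handed the job in with the loop hooked under the lip and the lever pressed onto its stop at about 20 N for over a second. It then stayed down, the lid measured roughly 2 mm from home (3.5 mm allowed), and no bystander was approached; no verdict came back.

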